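# Sort the marker and the spare battery, then hold the canister's cap off

## Task

I have just changed some batteries: put the marker into the clear tier that holds the pens and the loose block battery into the clear tier that holds the batteries, then open the steel canister nearer to the desk lamp, so that I can drop the old ones in. Its cap may open either way round, so try both; lift the cap straight off and finish while still holding it, level and still, a good 5 cm clear above its canister. Leave the other canister closed and everything else where it stands.

Things in the scene. Friction and masses are not known exactly. Their poses are not given: they have to be found in the camera images.
- marker_center (a point): centre of a flat grey marker with a black cap end, 130 x 20 mm, 15 mm high, 30 g, lying on the table; x along its length, z up
- battery_center (a point): centre of a loose 9-volt block battery of dark metal, 48 x 26.5 mm, 17.5 mm high, 45 g, lying flat, two round terminals on its +x end; x along its length, z up
- bin_pens: clear acrylic tier with two slim black round pens lying along its +y wall (they fill the strip y = 20 to 42 mm, up to 15 mm high), 170 x 92 mm outside, 40 mm high, walls and floor 3 mm thick, open on top, stuck down. Origin at the centre of its underside, x along its length. The free floor is y = -43 to +20 mm. Its rim is at 40 mm.
- bin_batteries: clear acrylic tier with a row of three block batteries lying along its +y wall (they fill the strip y = 16 to 42 mm, up to 21 mm high), 170 x 92 mm outside, 40 mm high, walls and floor 3 mm thick, open on top, stuck down. Origin at the centre of its underside, x along its length. The free floor is y = -43 to +15 mm. Its rim is at 40 mm.
- canister_a: one of two identical round steel canisters, stuck down: body 68 mm diameter to 48 mm height, then a neck 48 mm diameter to the mouth at 75 mm. Origin at the centre of its underside, z up. One canister opens clockwise, the other anticlockwise; which is not known and cannot be seen. Its cap is held by a crossbar that reaches 13 mm into the mouth; 15 mm of lift clears it.
- canister_b: one of two identical round steel canisters, stuck down: body 68 mm diameter to 48 mm height, then a neck 48 mm diameter to the mouth at 75 mm. Origin at the centre of its underside, z up. One canister opens clockwise, the other anticlockwise; which is not known and cannot be seen. Its cap is held by a crossbar that reaches 13 mm into the mouth; 15 mm of lift clears it.
- cap_a_center (a point): centre of the black ribbed round cap on canister_a: 52 mm diameter, 28 mm tall, about 60 g; this point is 89 mm above the table while it is on; z up, turns with the cap. Locked, it lifts only 2 mm. Turned the right way 50 to 75 degrees it meets a stop and is free to lift; the wrong way it stops within 15 degrees. It turns easily; fingers turned past a stop slip round it.
- cap_b_center (a point): centre of the black ribbed round cap on canister_b: 52 mm diameter, 28 mm tall, about 60 g; this point is 89 mm above the table while it is on; z up, turns with the cap. Locked, it lifts only 2 mm. Turned the right way 50 to 75 degrees it meets a stop and is free to lift; the wrong way it stops within 15 degrees. It turns easily; fingers turned past a stop slip round it.
- lamp: aluminium desk lamp, base 120 mm diameter, about 340 mm high, standing at the far left or far right of the table; origin at the centre of its base. The canister nearer to it is the one to open
- remote: bystander: teal remote 150 x 44 x 18 mm, origin at the centre of its underside, x along its length
- cup: bystander: stainless steel cup 76 mm diameter, 90 mm high, origin at the centre of its underside
- dish: bystander: white ceramic dish 100 mm diameter, 28 mm high, origin at the centre of its underside
- controller: bystander: black game controller about 130 mm wide, 35 mm high, origin under its centre
Things that resemble listed ones, but are neither listed nor needed, are in the scene too. Several things look just like the part that bears marker_center: the one meant starts farthest to the robot's right. What is shaped like the canister_b but turquoise is not meant.

How it is judged:
On the way, in this order (a step that is already met when the one before it is completed fails the run):
1. marker in the tier with the pens, battery in the tier with the batteries, both let go, both canisters still closed (x of marker_center in the frame of bin_pens between -0.083 and 0.083 m and y of marker_center in the frame of bin_pens between -0.045 and 0.045 m and z of marker_center in the frame of bin_pens between 0 and 0.037 m and x of battery_center in the frame of bin_batteries between -0.083 and 0.083 m and y of battery_center in the frame of bin_batteries between -0.045 and 0.045 m and z of battery_center in the frame of bin_batteries between 0 and 0.037 m and z of cap_a_center in the frame of canister_a below 0.094 m and horizontal distance between cap_a_center and canister_a below 0.01 m and z of cap_b_center in the frame of canister_b below 0.094 m and horizontal distance between cap_b_center and canister_b below 0.01 m and contact force between each of marker, battery and the fingers below 0.05 N), for 0.2 s.
2. the cap of the canister nearer to the lamp is off its mouth, in the fingers (((((world y of lamp above 0 m and world y of canister_a above 0.09 m) or (world y of lamp below 0 m and world y of canister_b above 0.09 m)) and z of cap_a_center in the frame of canister_a above 0.104 m and contact force between cap_a and the fingers above 1 N and z of cap_b_center in the frame of canister_b below 0.094 m and horizontal distance between cap_b_center and canister_b below 0.01 m) or (((world y of lamp above 0 m and world y of canister_b above 0.09 m) or (world y of lamp below 0 m and world y of canister_a above 0.09 m)) and z of cap_b_center in the frame of canister_b above 0.104 m and contact force between cap_b and the fingers above 1 N and z of cap_a_center in the frame of canister_a below 0.094 m and horizontal distance between cap_a_center and canister_a below 0.01 m))), for 0.2 s.
At the end, for the whole second after the job is handed in: marker in the pen tier and battery in the battery tier, below the rim, released; cap of the canister nearer the lamp gripped, 30 mm or more above its seat, within 100 mm of its axis, tilted under 0.5 rad, still, not touching the canister; the other cap on (raised under 5 mm) (x of marker_center in the frame of bin_pens between -0.083 and 0.083 m and y of marker_center in the frame of bin_pens between -0.045 and 0.045 m and z of marker_center in the frame of bin_pens between 0 and 0.037 m and x of battery_center in the frame of bin_batteries between -0.083 and 0.083 m and y of battery_center in the frame of bin_batteries between -0.045 and 0.045 m and z of battery_center in the frame of bin_batteries between 0 and 0.037 m and ((((world y of lamp above 0 m and world y of canister_a above 0.09 m) or (world y of lamp below 0 m and world y of canister_b above 0.09 m)) and z of cap_a_center in the frame of canister_a above 0.119 m and horizontal distance between cap_a_center and canister_a below 0.1 m and z of cap_b_center in the frame of canister_b below 0.094 m and horizontal distance between cap_b_center and canister_b below 0.01 m and contact force between cap_a and the fingers above 1 N and contact force between cap_a and canister_a below 0.05 N and angle between cap_a_center's own z axis and vertical below 0.5 rad and linear speed of cap_a below 0.03 m/s) or (((world y of lamp above 0 m and world y of canister_b above 0.09 m) or (world y of lamp below 0 m and world y of canister_a above 0.09 m)) and z of cap_b_center in the frame of canister_b above 0.119 m and horizontal distance between cap_b_center and canister_b below 0.1 m and z of cap_a_center in the frame of canister_a below 0.094 m and horizontal distance between cap_a_center and canister_a below 0.01 m and contact force between cap_b and the fingers above 1 N and contact force between cap_b and canister_b below 0.05 N and angle between cap_b_center's own z axis and vertical below 0.5 rad and linear speed of cap_b below 0.03 m/s)) and contact force between each of marker, battery and the arm below 0.05 N and contact force between each of marker, battery and the fingers below 0.05 N); the arm keeps its last pose, push and grip.
It fails at once if the remote is pushed more than 25 mm (distance of remote from where it was at the start of the episode above 0.025 m).
It fails at once if the cup is pushed more than 25 mm (distance of cup from where it was at the start of the episode above 0.025 m).
It fails at once if the dish is pushed more than 25 mm (distance of dish from where it was at the start of the episode above 0.025 m).
It fails at once if the controller is pushed more than 25 mm (distance of controller from where it was at the start of the episode above 0.025 m).
It fails at once if the other canister's cap is lifted off ((((world y of lamp above 0 m and world y of canister_a above 0.09 m) or (world y of lamp below 0 m and world y of canister_b above 0.09 m)) and z of cap_b_center in the frame of canister_b above 0.1 m) or (((world y of lamp above 0 m and world y of canister_b above 0.09 m) or (world y of lamp below 0 m and world y of canister_a above 0.09 m)) and z of cap_a_center in the frame of canister_a above 0.1 m)).
It also fails if it takes over 72 s, if anything falls off the work surface, if the arm or the gripper's body presses on something with over 40 N, if the wrist force passes 120 N, or if a joint passes its speed limit or range.

## Robot

A 7-joint arm with a two-finger parallel gripper is mounted at the origin on the work surface. World frame = base frame: x ahead of the robot, y to its left, z up, the work surface at z = 0. Lengths are in m, angles in rad, forces in N, time in s.
With the tool pointing down it reaches from about 0.4 to 0.85 m from the base axis. Payload 6.9 kg.
Tool frame: the origin (TCP) lies at the very end of the fingers, on their centre line; the grasp point (between the pads) lies 19 mm behind it (bot.hold_point_z is the distance from the TCP to the grasp point, in m); x points along the fingers, y is the direction in which the jaws open and shut, and the axes are right-handed (so a half turn about x gives the same grasp; the last joint's range is limited). The gripper opens to 85 mm and grips with 20 to 120 N. Pads are 22 mm wide; open, the fingers measure 114 mm over their backs; the gripper's body (76 mm by 85 mm) begins 54 mm behind the grasp point. The pads swing forward as they close: fully open they stand 13 mm farther back than shut.
Start: joints at [1.391, 0.507, -0.238, 1.5, 0.126, 1.149, -0.155], TCP at [0.176, -0.6, 0.231] pointing down, gripper open.
Joint ranges: [-3.08, 3.08], [-0.24, 2.05], [-1.43, 1.35], [0, 2.5], [-1.52, 4.66], [0.17, 1.96], [-2.89, 2.89]. Speed limits (rad/s): [2.39, 2.39, 3.14, 3.14, 3.14, 3.14, 3.14].

## Interface

Orientations are given as a rotation vector (axis times angle).
In Python, from bench import bot, snapshot gives the robot as it stands. The module is installed in compiled form; this text tells all that it offers.
- The arm moves only by the tool drive_tool, never from a script. Its argument "deltas" is a list of rows, each a list of 7 numbers: the opening in per cent of the stroke, from 0 (shut) to 100 (fully open), then the shift along the world's x, y, z in m, then the turn, a rotation vector about the world's x, y, z in rad. A call has exactly 5 rows; each row shifts and turns the commanded pose from where the row before left it; what a row does not reach is not made up. A row lasts 1/8 s, in which the tool goes at most 62.5 mm and 10.7 degrees, less where a joint would pass 70% of its speed; a pose out of reach is approached as far as the arm can. A call with a gripper value outside its range is refused whole. The fingers move at their own pace and stop on an object; "force" is the grip in N (left out, the last holds). Time passes only in rows, so rows that do not move let the fingers close, or fill a call up. It gives the time, the measured TCP pose, the force and the opening at its end, in the units of the state.
- bot.state(): the state, without advancing time (a new reading comes with each control period).
- snapshot(name): name is "side" or "top"; returns a dict with "color" (400x640x3 uint8, red, green, blue), "z_map" (400x640 float32, m along the optical axis (not along the pixel's ray), 0 where there is no reading), "fx", "fy", "cx", "cy" (pixels), "D" ([k1, k2, p1, p2, k3] as OpenCV has them; the pictures are not rectified), "R" (3x3) and "t" (3): a world point X has camera coordinates R X + t. Camera axes: x right, y down, z forward; pixel columns grow to the right and rows downward; lengths in m; the calibration is good to about 2 mm. A picture is of the moment at which its call begins.
- bot.finish_job(): hands the job in, once; it reports no verdict.
The state is a dict: "clock": time; "qpos": joint angles; "qd": joint speeds; "effort": joint torques, N m; "tcp_pos": TCP position; "tool_rot": TCP orientation; "ft_force": force on the tool from outside, world axes, zero at the start; "torque": the same for the moment, N m; "gripper_width": finger opening in m.
Only numpy, scipy, OpenCV 4.12 (cv2) and the standard library are available. Lean on these libraries where they do the work, as an engineer would, in place of code of your own. Each camera call takes 0.05 s, during which the arm holds its last target.

## Working session

There is one attempt and no reset: what is moved stays moved. The work goes in short steps, Python scripts to look and compute and a tool call to move; the robot and the scene stay as the last step left them, time stands still between calls to the robot, and variables do not carry over. Pictures are saved under pics/ and viewed, and the job is handed in when it is done.

Besides the shell and the picture viewer there is one more tool, called after "Emit:" by a JSON object that holds its "name" and its "arguments". drive_tool: Moves the arm, as the interface text tells. Its arguments: {"type":"object","properties":{"deltas":{"type":"array","items":{"type":"array","items":{"type":"number"}}},"force":{"type":"number"}},"required":["deltas"]}

```bash
mkdir -p pics; cat > h.py <<'E'
import numpy as np, cv2, pickle
from bench import bot, snapshot
def shot(name,tag):
    s=snapshot(name); pickle.dump(s,open(f'{tag}.pkl','wb')); cv2.imwrite(f'pics/{tag}.png',s['color'][:,:,::-1]); return s
def load(tag): return pickle.load(open(f'{tag}.pkl','rb'))
def K(s): return np.array([[s['fx'],0,s['cx']],[0,s['fy'],s['cy']],[0,0,1.]])
def ray(s,px):
    p=cv2.undistortPoints(np.array(px,float).reshape(-1,1,2),K(s),np.array(s['D'],float)).reshape(-1,2)
    return np.c_[p,np.ones(len(p))]
def onplane(s,px,z):
    R=np.array(s['R']);t=np.array(s['t']);d=ray(s,px)@R; c=-R.T@t
    return c+d*((z-c[2])/d[:,2])[:,None]
def bydepth(s,px):
    px=np.array(px,int).reshape(-1,2); z=s['z_map'][px[:,1],px[:,0]]
    R=np.array(s['R']);t=np.array(s['t']); return (ray(s,px)*z[:,None]-t)@R
def cloud(s):
    v,u=np.mgrid[:400,:640]; return bydepth(s,np.c_[u.ravel(),v.ravel()]).reshape(400,640,3)
def proj(s,X):
    r=cv2.Rodrigues(np.array(s['R'],float))[0]
    return cv2.projectPoints(np.array(X,float).reshape(-1,3),r,np.array(s['t'],float),K(s),np.array(s['D'],float))[0].reshape(-1,2)
E
python3 - <<'E'
from h import *
for n in('top','side'):
    s=shot(n,n+'0'); print(n,-np.array(s['R']).T@s['t'],s['fx'],s['D']); print(np.array(s['R']).round(3))
print(bot.state(),bot.hold_point_z)
E
```

```text
top [0.40252464 0.03671278 1.2700005 ] 424.0995033833244 [-0.11416485  0.          0.          0.          0.        ]
[[-0.029 -1.     0.004]
 [-0.991  0.028 -0.134]
 [ 0.134 -0.008 -0.991]]
side [0.41602279 0.71989829 0.90927487] 427.00027246081765 [-0.08286074  0.          0.          0.          0.        ]
[[-0.981 -0.194 -0.011]
 [-0.138  0.736 -0.663]
 [ 0.137 -0.649 -0.749]]
{'clock': 0.1, 'qpos': array([ 1.39049824,  0.50825156, -0.23748999,  1.50103808,  0.12570342,
        1.14886406, -0.15479837]), 'qd': array([-0.00163951, -0.0019    , -0.00039427, -0.00334034, -0.00194291,
        0.00017585, -0.00158308]), 'effort': array([-4.55630958e-03, -6.21838188e+01, -2.19453022e+00, -2.50203556e+01,
        1.24741675e-02,  7.82167946e-03, -8.19147749e-05]), 'tcp_pos': array([ 0.17598645, -0.59925277,  0.23051472]), 'tool_rot': array([ 2.06849938,  0.29925546, -2.0690663 ]), 'ft_force': array([ 0.29370139, -0.57705738, -0.25743655]), 'torque': array([-0.00510322,  0.02145404, -0.00076571]), 'gripper_width': 0.08526230909485398} 0.0187
```

View pics/top0.png

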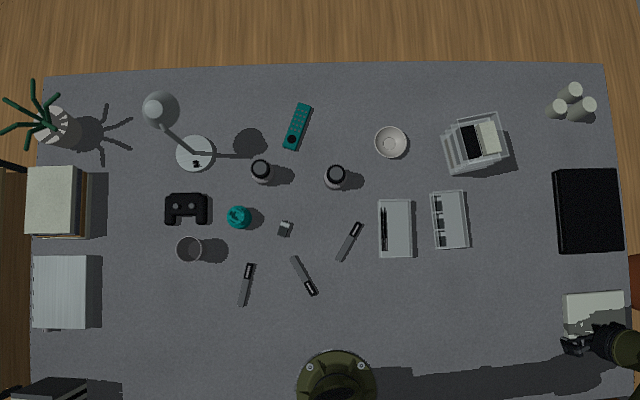

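View pics/side0.png

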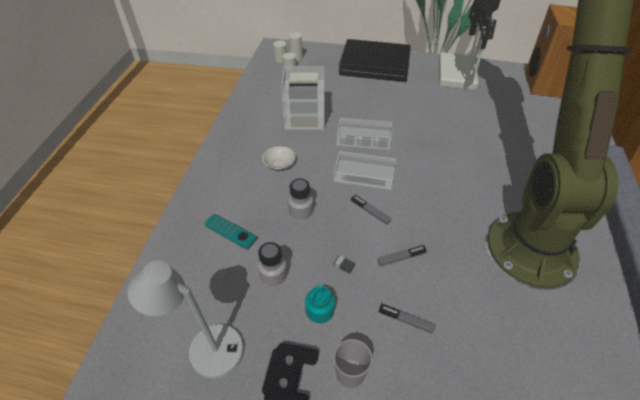

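```bash
python3 - <<'E'
from h import *
s=load('top0'); c=s['color'][:,:,::-1]
a=cv2.resize(c[180:300,230:480],None,fx=3.2,fy=3.2,interpolation=cv2.INTER_CUBIC)
cv2.imwrite('pics/crop1.png',a)
P=cloud(s)
for z0,z1,n in ((0.006,0.03,'low'),(0.03,0.2,'hi')):
    m=((P[...,2]>z0)&(P[...,2]<z1)&(s['z_map']>0)&(abs(P[...,1])<0.45)&(P[...,0]>0.2)).astype(np.uint8)
    k,l,st,ce=cv2.connectedComponentsWithStats(m)
    for i in range(1,k):
        if st[i,4]>25:
            q=P[l==i]; r=cv2.minAreaRect((q[:,:2]*1000).astype(np.float32))
            print(n,ce[i].round(),st[i,4],'zmax',np.percentile(q[:,2],95).round(4),'rect',np.round(r[0],1),np.round(r[1],1),round(r[2],1))
E
```

```text
low [296. 126.] 695 zmax 0.0219 rect [788.   94.9] [ 48.4 151. ] 69.9
low [390. 141.] 658 zmax 0.028 rect [ 729.2 -187.8] [92.1 98.9] 87.6
low [446. 153.] 108 zmax 0.0285 rect [ 687.9 -361.2] [129.5  11.5] 14.2
low [197. 154.] 942 zmax 0.0218 rect [714.2 401. ] [118.6  97.4] 0.3
low [267. 182.] 35 zmax 0.0292 rect [619.  187.7] [17.8 58.5] 23.6
low [460. 215.] 192 zmax 0.029 rect [ 504.7 -388.1] [180.3  68.9] 28.5
low [195. 207.] 532 zmax 0.0295 rect [542.3 408.9] [83.5 93. ] 88.1
low [433. 222.] 126 zmax 0.0287 rect [ 485.  -307.3] [168.    3.4] 3.7
low [440. 221.] 357 zmax 0.0242 rect [ 484.4 -329.6] [155.6  29.2] 4.5
low [378. 215.] 31 zmax 0.0274 rect [ 513.1 -141.4] [ 3.  71.5] 89.6
low [406. 212.] 74 zmax 0.0285 rect [ 515.5 -223.6] [105.8  48.5] 32.2
low [384. 230.] 247 zmax 0.0184 rect [ 461.7 -160.1] [140.2  23.2] 1.1
low [248. 221.] 33 zmax 0.0293 rect [502.  247.8] [17.7 58.9] 62.8
low [283. 228.] 144 zmax 0.0209 rect [476.9 139.4] [29.6 45. ] 70.3
low [348. 241.] 295 zmax 0.019 rect [435.1 -49.1] [ 24.1 129.8] 58.2
low [379. 240.] 29 zmax 0.0269 rect [ 436.4 -141.6] [ 1.3
[... 333 characters left out ...]
7] [ 21.  129.9] 75.1
hi [468. 143.] 2233 zmax 0.1653 rect [ 698.2 -409. ] [132.4 106.1] 10.4
hi [184. 145.] 120 zmax 0.1932 rect [712.  407.8] [ 8.7 14.1] 47.4
hi [262. 171.] 461 zmax 0.1063 rect [638.4 194.9] [60.2 66. ] 33.6
hi [335. 177.] 444 zmax 0.106 rect [616.4 -15.9] [65.7 59.8] 82.7
hi [450. 219.] 311 zmax 0.0433 rect [ 487.2 -353.7] [169.8  96.1] 3.5
hi [184. 199.] 33 zmax 0.0332 rect [569.4 433.8] [22.3 24.8] 53.2
hi [193. 204.] 68 zmax 0.0419 rect [554.6 406.2] [34.7 42. ] 86.7
hi [395. 229.] 247 zmax 0.0435 rect [ 465.6 -188.1] [ 94.2 166.9] 88.7
hi [238. 216.] 427 zmax 0.0768 rect [513.7 268.7] [65.4 64.8] 42.5
hi [188. 249.] 390 zmax 0.0916 rect [420.9 402.6] [75.6 72.5] 89.0
```

View pics/crop1.png

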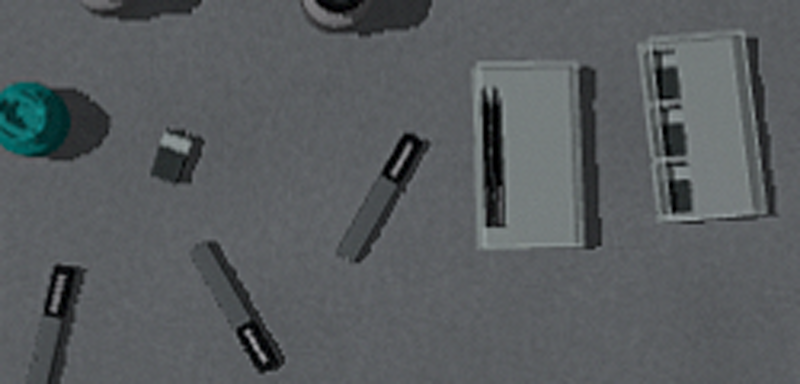

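```bash
python3 - <<'E'
from h import *
from scipy.spatial.transform import Rotation as Ro
for n in ('top0','side0'):
    s=load(n);P=cloud(s);V=s['z_map']>0
    def comp(name,c,r,z0,z1):
        m=V&(np.hypot(P[...,0]-c[0],P[...,1]-c[1])<r)&(P[...,2]>z0)&(P[...,2]<z1)
        q=P[m]
        if len(q)<8: print(n,name,len(q));return
        rr=cv2.minAreaRect((q[:,:2]*1000).astype(np.float32)); e=cv2.minEnclosingCircle((q[:,:2]*1000).astype(np.float32))
        w,U=np.linalg.eigh(np.cov(q[:,:2].T)); a=np.degrees(np.arctan2(U[1,1],U[0,1]))
        print(n,name,len(q),'mean',(q.mean(0)*1000).round(1),'rect',np.round(rr[0],1),np.round(rr[1],1),round(rr[2],1),'circ',np.round(e[0],1),round(e[1],1),'pca',a.round(1))
    comp('marker',(.435,-.049),.08,.011,.03)
    comp('batt',(.477,.139),.04,.012,.03)
    comp('binP',(.466,-.188),.11,.034,.06)
    comp('binB',(.487,-.354),.11,.034,.06)
    comp('capL',(.638,.195),.045,.094,.13)
    comp('capR',(.617,-.016),.045,.094,.13)
    comp('lamphead',(.714,.4),.2,.1,.5)
    comp('teal',(.514,.268),.05,.05,.1)
r=Ro.from_rotvec(bot.state()['tool_rot']).as_matrix();print(r.round(3), np.degrees(np.arctan2(r[1,1],r[0,1])))
E
```

```text
top0 marker 270 mean [432.4 -49.7  15.2] rect [434.  -50.7] [ 19.9 129.8] 58.2 circ [430.8 -55.9] 64.9 pca 148.2
top0 batt 135 mean [476.2 140.9  17.7] rect [476.8 140.8] [27.  44.6] 68.3 circ [476.7 141.6] 24.0 pca 157.3
top0 binP 219 mean [ 464.4 -187.4   39.5] rect [ 465.6 -188.3] [ 94.  167.1] 88.9 circ [ 466.4 -187.5] 94.1 pca -179.0
top0 binB 259 mean [ 489.9 -354.6   39.2] rect [ 487.1 -353.2] [169.9  94.4] 3.8 circ [ 487.5 -352. ] 95.4 pca -174.6
top0 capL 279 mean [641.  196.8 102.9] rect [642.7 195.9] [50.8 53. ] 84.9 circ [642.7 196.9] 27.6 pca -171.4
top0 capR 275 mean [619.9 -16.  102.5] rect [620. -17.] [49.9 52.7] 43.6 circ [620.3 -16.4] 26.9 pca 141.9
top0 lamphead 1342 mean [745.1 403.9 287.3] rect [716.8 336.2] [288.5  91.9] 61.0 circ [709.7 340.2] 144.5 pca 58.1
top0 teal 328 mean [512.9 267.9  61.8] rect [513.2 269. ] [61.9 60.5] 61.9 circ [513.2 270.6] 33.1 pca -156.8
side0 marker 267 mean [431.1 -46.9  14.5] rect [431.5 -48. ] [ 23.5 126.7] 56.9 circ [432.2 -47. ] 63.6 pca 146.9
side0 batt 182 mean [475.  143.3  17. ] rect [475.7 141.8] [28.2 46.8] 69.9 circ [475.2 141.9] 26.0 pca 157.0
side0 binP 302 mean [ 464.9 -184.    38.4] rect [ 465.5 -186.1] [ 99.  167.9] 88.9 circ [ 465.1 -184.4] 94.3 pca 174.1
side0 binB 267 mean [ 485.1 -349.9   38.6] rect [ 486.4 -350.4] [167.6 101.6] 3.5 circ [ 487.  -350.8] 94.2 pca -176.8
side0 capL 385 mean [640.4 201.2 102.3] rect [641.1 199.3] [52.4 52.3] 52.4 circ [642.  198.8] 27.4 pca 98.2
side0 capR 271 mean [618.5 -11.4 102.5] rect [619.  -13.1] [49.7 53.5] 47.8 circ [617.8 -15.3] 28.3 pca 117.0
side0 lamphead 2852 mean [739.1 429.6 285.5] rect [704.7 343.2] [290.2  87.8] 55.7 circ [709.3 340.1] 145.1 pca 58.1
side0 teal 583 mean [509.3 276.7  63.1] rect [507.8 275.9] [63.3 55.4] 29.2 circ [511.  271.9] 32.8 pca -173.1
[[-0.     0.282 -0.959]
 [ 0.001 -0.959 -0.282]
 [-1.    -0.002  0.   ]] -73.62617757322948
```

Emit:
{"name": "drive_tool", "arguments": {"deltas": [[100,0.035,0.04,0,0,0,-0.084],[100,0.035,0.04,0,0,0,-0.084],[100,0.035,0.04,0,0,0,-0.084],[100,0.035,0.04,0,0,0,-0.084],[100,0.035,0.04,0,0,0,-0.084]], "force": 40}}

```text
clock: 0.72
tcp_pos: [0.352, -0.3981, 0.2311]
tool_rot: [-2.15, 0.147, 2.151]
ft_force: [0.2, 0.3, 0.2]
gripper_width: 0.0856
```

Emit:
{"name": "drive_tool", "arguments": {"deltas": [[100,0.016,0.05,-0.01,0,0,-0.084],[100,0.016,0.05,-0.01,0,0,-0.084],[100,0.016,0.05,-0.01,0,0,-0.084],[100,0.016,0.05,-0.01,0,0,-0.084],[100,0.016,0.05,-0.01,0,0,-0.084]]}}

```text
clock: 1.35
tcp_pos: [0.4313, -0.148, 0.1809]
tool_rot: [-1.906, 0.545, 1.906]
ft_force: [1.5, -0.7, -0.0]
gripper_width: 0.0853
```

Emit:
{"name": "drive_tool", "arguments": {"deltas": [[100,0,0.033,-0.02,0,0,0],[100,0.001,0.033,-0.03,0,0,0],[100,0,0.0325,-0.03,0,0,0],[100,0,0,-0.03,0,0,0],[100,0,0,0,0,0,0]]}}

```text
clock: 1.98
tcp_pos: [0.4307, -0.0507, 0.0698]
tool_rot: [-1.905, 0.543, 1.913]
ft_force: [-0.7, 0.4, 0.5]
gripper_width: 0.0853
```

```bash
cat >> h.py <<'E'
from scipy.spatial.transform import Rotation as Ro
def st():
    s=bot.state(); r=Ro.from_rotvec(s['tool_rot']).as_matrix()
    print(round(s['clock'],2),s['tcp_pos'].round(4),'jaw',np.degrees(np.arctan2(r[1,1],r[0,1])).round(1),'down',r[:,0].round(3),'q',s['qpos'].round(2),'F',s['ft_force'].round(1),'w',round(s['gripper_width'],4))
E
python3 - <<'E'
from h import *
st(); s=shot('top','t1'); shot('side','s1')
a=s['color'][180:300,280:440,::-1]; b=load('s1')['color'][160:260,300:460,::-1]
cv2.imwrite('pics/c2.png',np.hstack([cv2.resize(a,(480,360)),cv2.resize(b,(320,200)).copy() if 0 else cv2.resize(b,(320,360))]))
E
```

```text
1.98 [ 0.4307 -0.0507  0.0698] jaw -121.7 down [-0.004  0.    -1.   ] q [ 0.18  0.45 -0.17  2.19  0.15  0.51 -2.22] F [-0.7  0.4  0.5] w 0.0853
```

View pics/c2.png

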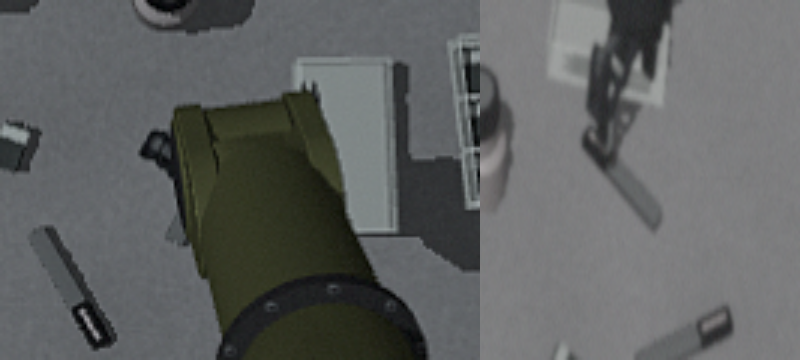

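Emit:
{"name": "drive_tool", "arguments": {"deltas": [[100,0.001,0.001,-0.025,0,0,0],[100,0,0,-0.025,0,0,0],[100,0,0,-0.016,0,0,0],[0,0,0,0,0,0,0],[0,0,0,0,0,0,0]]}}

```text
clock: 2.7
tcp_pos: [0.4339, -0.0506, 0.0064]
tool_rot: [-1.909, 0.543, 1.906]
ft_force: [-0.8, 0.2, 0.6]
gripper_width: 0.0512
```

Emit:
{"name": "drive_tool", "arguments": {"deltas": [[0,0,0,0,0,0,0],[0,0,0,0,0,0,0],[0,0,0,0,0,0,0],[0,0,0,0,0,0,0],[0,0,0,0,0,0,0]]}}

```text
clock: 3.32
tcp_pos: [0.4337, -0.0503, 0.0062]
tool_rot: [-1.909, 0.543, 1.906]
ft_force: [-1.1, -0.6, 7.8]
gripper_width: 0.0186
```

Emit:
{"name": "drive_tool", "arguments": {"deltas": [[0,0,0,0.03,0,0,0],[0,0,0,0.03,0,0,0],[0,0,0,0.03,0,0,0],[0,0,0,0,0,0,0],[0,0,0,0,0,0,0]]}}

```text
clock: 3.95
tcp_pos: [0.4329, -0.0503, 0.0951]
tool_rot: [-1.908, 0.543, 1.908]
ft_force: [0.0, 0.6, -0.4]
gripper_width: 0.0188
```

```bash
python3 - <<'E'
from h import *
st(); shot('side','s2');shot('top','t2')
b=load('s2')['color'][130:260,280:480,::-1]
cv2.imwrite('pics/c3.png',cv2.resize(b,None,fx=3.5,fy=3.5))
E
```

```text
3.95 [ 0.4329 -0.0503  0.0951] jaw -121.8 down [ 0. -0. -1.] q [ 0.2   0.41 -0.19  2.16  0.14  0.58 -2.22] F [ 0.   0.6 -0.4] w 0.0188
```

View pics/c3.png

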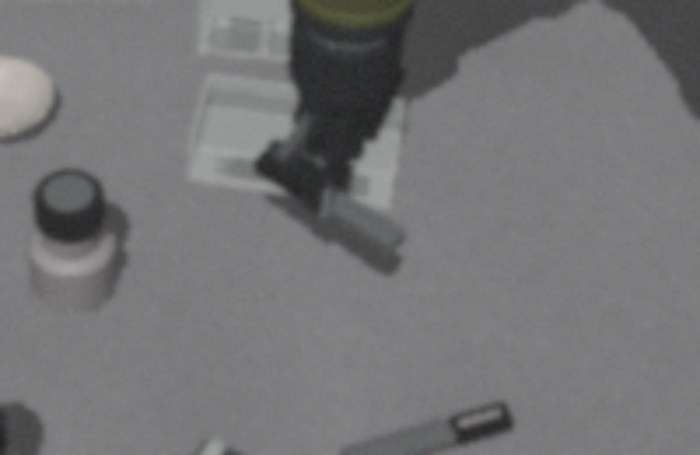

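Emit:
{"name": "drive_tool", "arguments": {"deltas": [[0,0.0066,-0.03,0,0,0,0.107],[0,0.0066,-0.03,0,0,0,0.107],[0,0.0066,-0.03,0,0,0,0.107],[0,0.0066,-0.03,0,0,0,0.107],[0,0.0066,-0.03,0,0,0,0.107]]}}

```text
clock: 4.68
tcp_pos: [0.4658, -0.2009, 0.0941]
tool_rot: [-2.211, 0.016, 2.215]
ft_force: [0.6, -0.3, -1.5]
gripper_width: 0.0185
```

Emit:
{"name": "drive_tool", "arguments": {"deltas": [[0,0,0,0,0,0,0],[0,0,0,-0.01,0,0,0],[0,0,0,-0.01,0,0,0],[0,0,0,-0.01,0,0,0],[0,0,0,0,0,0,0]]}}

```text
clock: 5.3
tcp_pos: [0.4656, -0.1994, 0.0643]
tool_rot: [-2.21, 0.019, 2.214]
ft_force: [-0.0, -1.0, 0.5]
gripper_width: 0.0188
```

```bash
python3 - <<'E'
from h import *
st(); shot('side','s3');shot('top','t3')
b=load('s3')['color'][80:230,280:450,::-1];a=load('t3')['color'][170:290,340:500,::-1]
cv2.imwrite('pics/c4.png',np.hstack([cv2.resize(b,(400,400)),cv2.resize(a,(400,400))]))
E
```

```text
5.3 [ 0.4656 -0.1994  0.0643] jaw -91.0 down [-0.002  0.001 -1.   ] q [ 0.58  0.55 -0.33  2.02  0.29  0.62 -1.53] F [-0.  -1.   0.5] w 0.0188
```

View pics/c4.png

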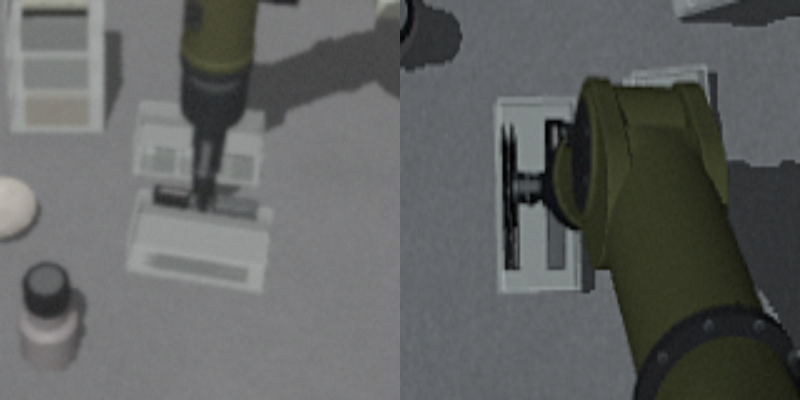

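Emit:
{"name": "drive_tool", "arguments": {"deltas": [[0,0,-0.001,-0.02,0,0,0],[0,0,0,-0.015,0,0,0],[0,0,0,-0.015,0,0,0],[0,0,0,0,0,0,0],[0,0,0,0,0,0,0]]}}

```text
clock: 6.02
tcp_pos: [0.4664, -0.2011, 0.0155]
tool_rot: [-2.212, 0.021, 2.212]
ft_force: [-0.1, 0.3, -0.2]
gripper_width: 0.0187
```

Emit:
{"name": "drive_tool", "arguments": {"deltas": [[34,0,0,0,0,0,0],[34,0,0,0,0,0,0],[34,0,0,0,0,0,0],[34,0,0,0.01,0,0,0],[34,0,0,0.02,0,0,0]]}}

```text
clock: 6.65
tcp_pos: [0.4656, -0.2012, 0.0456]
tool_rot: [-2.21, 0.021, 2.213]
ft_force: [0.6, -0.2, -0.9]
gripper_width: 0.0289
```

Emit:
{"name": "drive_tool", "arguments": {"deltas": [[34,0,0.0,0.03,0,0,0],[34,0,0.0,0.04,0,0,0],[50,0,0.04,0.02,0,0,0.18],[80,0,0.05,0,0,0,0.18],[100,0,0.05,0,0,0,0.18]]}}

```text
clock: 7.28
tcp_pos: [0.4663, -0.0604, 0.1364]
tool_rot: [1.927, 0.516, -1.924]
ft_force: [1.3, 0.5, 0.1]
gripper_width: 0.0768
```

```bash
python3 - <<'E'
from h import *
st(); shot('side','s4');shot('top','t4')
b=load('s4')['color'][80:230,280:450,::-1];a=load('t4')['color'][170:290,340:500,::-1]
cv2.imwrite('pics/c5.png',np.hstack([cv2.resize(b,(400,400)),cv2.resize(a,(400,400))]))
E
```

```text
7.28 [ 0.4663 -0.0604  0.1364] jaw -59.9 down [ 0.002 -0.001 -1.   ] q [ 0.47  0.42 -0.55  2.03  0.31  0.77 -1.31] F [1.3 0.5 0.1] w 0.0768
```

View pics/c5.png

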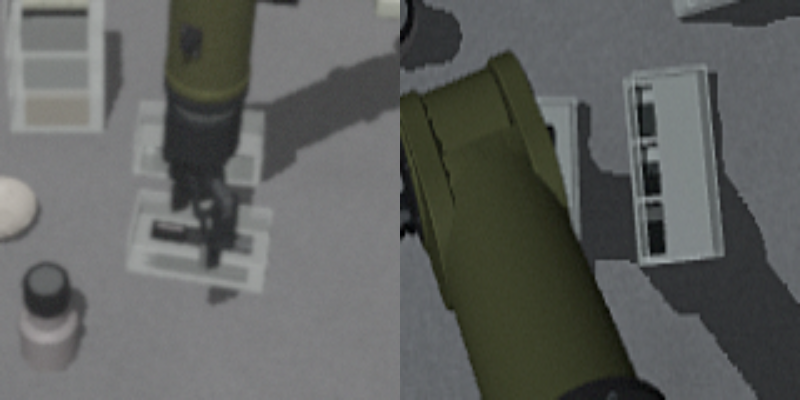

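Emit:
{"name": "drive_tool", "arguments": {"deltas": [[100,0.001,0.02,0,0,0,0.1724],[100,0.001,0.02,0,0,0,0.1724],[100,0.001,0.02,0,0,0,0.1724],[100,0.001,0.02,0,0,0,0.1724],[100,0.001,0.02,0,0,0,0.1724]]}}

```text
clock: 8.0
tcp_pos: [0.4713, 0.0384, 0.1357]
tool_rot: [1.343, 1.115, -1.344]
ft_force: [0.3, 0.2, -0.3]
gripper_width: 0.0849
```

Emit:
{"name": "drive_tool", "arguments": {"deltas": [[100,0.001,0.02,0,0,0,0.1724],[100,0.001,0.02,0,0,0,0.1724],[100,0.001,0.02,0,0,0,0.1724],[100,0.001,0.02,0,0,0,0.1724],[100,0.001,0.02,0,0,0,0.1724]]}}

```text
clock: 8.62
tcp_pos: [0.4766, 0.1383, 0.1356]
tool_rot: [0.696, 1.455, -0.698]
ft_force: [-0.2, -0.3, -0.2]
gripper_width: 0.0853
```

Emit:
{"name": "drive_tool", "arguments": {"deltas": [[100,0,0,-0.02,0,0,0.1724],[100,0,0,-0.02,0,0,0.1724],[100,0,0,-0.02,0,0,0.1724],[100,0,0,0,0,0,0],[100,0,0,0,0,0,0]]}}

```text
clock: 9.25
tcp_pos: [0.4766, 0.1386, 0.076]
tool_rot: [0.301, 1.549, -0.301]
ft_force: [0.4, 0.8, 0.2]
gripper_width: 0.0855
```

```bash
python3 - <<'E'
from h import *
st(); shot('side','s5');shot('top','t5')
b=load('s5')['color'][200:350,270:440,::-1];a=load('t5')['color'][170:290,340:500,::-1]
cv2.imwrite('pics/c6.png',np.hstack([cv2.resize(b,(400,400)),cv2.resize(a,(400,400))]))
E
```

```text
9.25 [0.4766 0.1386 0.076 ] jaw 68.0 down [ 0.001 -0.    -1.   ] q [ 0.33  0.71 -1.07  2.03  0.82  0.91 -0.01] F [0.4 0.8 0.2] w 0.0855
```

View pics/c6.png

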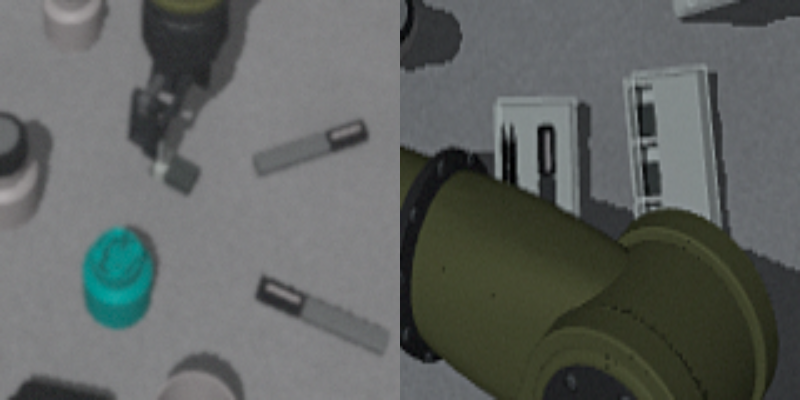

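Emit:
{"name": "drive_tool", "arguments": {"deltas": [[100,0,0.0025,-0.025,0,0,0],[100,0,0,-0.025,0,0,0],[100,0,0,-0.02,0,0,0],[0,0,0,0,0,0,0],[0,0,0,0,0,0,0]]}}

```text
clock: 9.98
tcp_pos: [0.4767, 0.1417, 0.0063]
tool_rot: [0.299, 1.549, -0.298]
ft_force: [0.5, 0.6, -0.0]
gripper_width: 0.0518
```

Emit:
{"name": "drive_tool", "arguments": {"deltas": [[0,0,0,0,0,0,0],[0,0,0,0,0,0,0],[0,0,0,0,0,0,0],[0,0,0,0.03,0,0,0],[0,0,0,0.04,0,0,0]]}}

```text
clock: 10.6
tcp_pos: [0.4757, 0.1411, 0.076]
tool_rot: [0.297, 1.552, -0.298]
ft_force: [1.2, -0.1, 0.6]
gripper_width: 0.0255
```

Emit:
{"name": "drive_tool", "arguments": {"deltas": [[0,0,0,0.05,0,0,0],[0,0,0,0.02,0,0,0],[0,0,0,0,0,0,0],[0,0,0,0,0,0,0],[0,0,0,0,0,0,0]]}}

```text
clock: 11.22
tcp_pos: [0.4755, 0.1409, 0.144]
tool_rot: [0.297, 1.552, -0.299]
ft_force: [-1.0, 0.3, -1.9]
gripper_width: 0.0254
```

```bash
python3 - <<'E'
from h import *
st(); shot('side','s6')
b=load('s6')['color'][180:350,270:440,::-1]
cv2.imwrite('pics/c7.png',cv2.resize(b,(500,500)))
E
```

```text
11.22 [0.4755 0.1409 0.144 ] jaw 68.3 down [-0.002 -0.001 -1.   ] q [ 0.39  0.63 -1.16  1.95  0.68  1.03  0.11] F [-1.   0.3 -1.9] w 0.0254
```

View pics/c7.png

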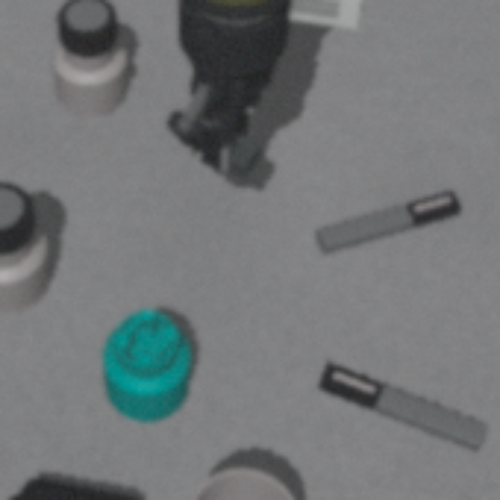

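Emit:
{"name": "drive_tool", "arguments": {"deltas": [[0,0.00125,-0.0508,0,0,0,-0.1129],[0,0.00125,-0.0508,0,0,0,-0.1129],[0,0.00125,-0.0508,0,0,0,-0.1129],[0,0.00125,-0.0508,0,0,0,-0.1129],[0,0.00125,-0.0508,0,0,0,-0.1129]]}}

```text
clock: 11.9
tcp_pos: [0.4821, -0.1143, 0.1447]
tool_rot: [0.739, 1.442, -0.739]
ft_force: [1.1, -0.2, 0.0]
gripper_width: 0.0252
```

Emit:
{"name": "drive_tool", "arguments": {"deltas": [[0,0.00125,-0.0508,0,0,0,-0.1129],[0,0.00125,-0.0508,0,0,0,-0.1129],[0,0.00125,-0.0508,0,0,0,-0.1129],[0,0.00125,-0.0508,0,0,0,-0.1129],[0,0.00125,-0.0508,0,0,0,-0.1129]]}}

```text
clock: 12.52
tcp_pos: [0.4883, -0.3681, 0.1444]
tool_rot: [1.166, 1.238, -1.166]
ft_force: [1.2, -0.3, -0.4]
gripper_width: 0.0254
```

```bash
python3 - <<'E'
from h import *
st()
E
```

```text
12.53 [ 0.4883 -0.3681  0.1444] jaw 3.4 down [-0.001  0.001 -1.   ] q [ 1.11  0.69 -0.88  1.65  0.58  1.09  0.12] F [ 1.2 -0.3 -0.4] w 0.0254
```

Lower to above the rim and check.

Emit:
{"name": "drive_tool", "arguments": {"deltas": [[0,0,0,-0.03,0,0,0],[0,0,0,-0.03,0,0,0],[0,0,0,-0.02,0,0,0],[0,0,0,0,0,0,0],[0,0,0,0,0,0,0]]}}

```text
clock: 13.15
tcp_pos: [0.4894, -0.3665, 0.066]
tool_rot: [1.163, 1.237, -1.162]
ft_force: [0.1, 0.0, -0.3]
gripper_width: 0.0253
```

```bash
python3 - <<'E'
from h import *
st(); shot('side','s7');shot('top','t7')
b=load('s7')['color'][80:230,280:450,::-1];a=load('t7')['color'][170:290,360:520,::-1]
cv2.imwrite('pics/c8.png',np.hstack([cv2.resize(b,(400,400)),cv2.resize(a,(400,400))]))
E
```

```text
13.15 [ 0.4894 -0.3665  0.066 ] jaw 3.6 down [ 0.001 -0.    -1.   ] q [ 1.08  0.77 -0.82  1.73  0.68  0.94  0.05] F [ 0.1  0.  -0.3] w 0.0253
```

View pics/c8.png

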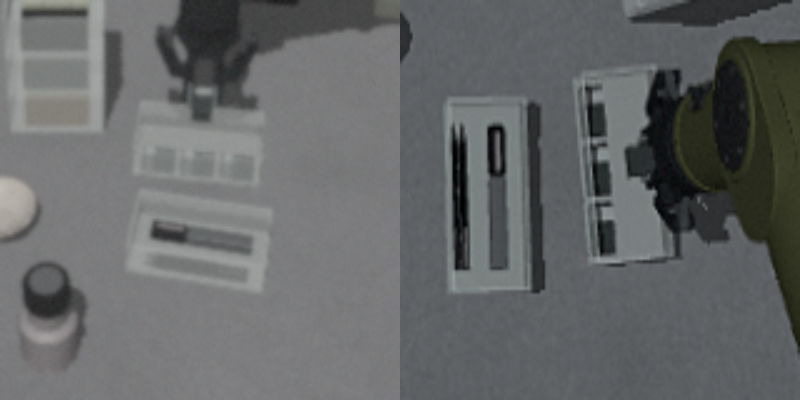

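Emit:
{"name": "drive_tool", "arguments": {"deltas": [[0,0,0,-0.02,0,0,0],[0,0,0,-0.02,0,0,0],[0,0,0,-0.011,0,0,0],[0,0,0,0,0,0,0],[0,0,0,0,0,0,0]]}}

```text
clock: 13.88
tcp_pos: [0.489, -0.3666, 0.0145]
tool_rot: [1.163, 1.238, -1.163]
ft_force: [0.5, -0.7, -0.6]
gripper_width: 0.0252
```

Emit:
{"name": "drive_tool", "arguments": {"deltas": [[60,0,0,0,0,0,0],[60,0,0,0,0,0,0],[60,0,0,0,0,0,0],[60,0,0,0.02,0,0,0],[60,0,0,0.03,0,0,0]]}}

```text
clock: 14.5
tcp_pos: [0.4884, -0.3663, 0.0654]
tool_rot: [1.163, 1.239, -1.163]
ft_force: [0.4, -0.3, 0.0]
gripper_width: 0.0515
```

Emit:
{"name": "drive_tool", "arguments": {"deltas": [[60,0,0,0.04,0,0,0],[80,0,0.02,0.04,0,0,0.05],[100,0.01,0.05,0.02,0,0,0.05],[100,0.01,0.05,0.02,0,0,0.05],[100,0.01,0.05,0.02,0,0,0.05]]}}

```text
clock: 15.12
tcp_pos: [0.5189, -0.1948, 0.2065]
tool_rot: [1.012, 1.321, -1.012]
ft_force: [0.5, -0.6, -0.5]
gripper_width: 0.0856
```

```bash
python3 - <<'E'
from h import *
st(); shot('side','s8');shot('top','t8')
b=load('s8')['color'][80:230,280:450,::-1];a=load('t8')['color'][170:290,360:520,::-1]
cv2.imwrite('pics/c9.png',np.hstack([cv2.resize(b,(400,400)),cv2.resize(a,(400,400))]))
s=load('top0');P=cloud(s);m=(P[...,2]>.12)&(P[...,0]>.5)&(P[...,1]>.1)&(P[...,1]<.55)&(s['z_map']>0)
for z in np.arange(.12,.36,.04):
    q=P[m&(P[...,2]>z)&(P[...,2]<z+.04)]
    if len(q):print(z.round(2),len(q),q[:,:2].min(0).round(3),q[:,:2].max(0).round(3))
E
```

```text
15.12 [ 0.5189 -0.1948  0.2065] jaw 15.1 down [ 0.001 -0.001 -1.   ] q [ 0.93  0.56 -0.99  1.72  0.51  1.14  0.05] F [ 0.5 -0.6 -0.5] w 0.0856
0.12 31 [0.708 0.404] [0.719 0.415]
0.16 33 [0.708 0.404] [0.718 0.416]
0.2 29 [0.706 0.402] [0.718 0.414]
0.24 225 [0.706 0.374] [0.798 0.468]
0.28 609 [0.713 0.376] [0.808 0.467]
0.32 369 [0.724 0.392] [0.781 0.443]
```

View pics/c9.png

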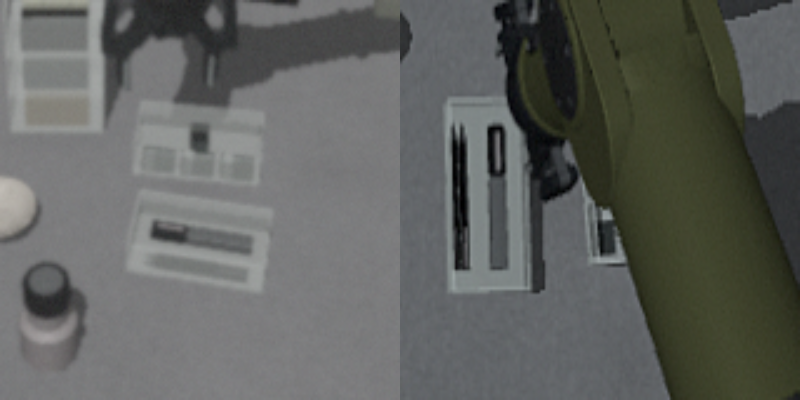

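Emit:
{"name": "drive_tool", "arguments": {"deltas": [[100,0.0123,0.0393,-0.004,0,0,-0.017],[100,0.0123,0.0393,-0.004,0,0,-0.017],[100,0.0123,0.0393,-0.004,0,0,-0.017],[100,0.0123,0.0393,-0.004,0,0,-0.017],[100,0.0123,0.0393,-0.004,0,0,-0.017]]}}

```text
clock: 15.85
tcp_pos: [0.5806, 0.0009, 0.1853]
tool_rot: [1.079, 1.287, -1.078]
ft_force: [-0.1, -0.1, -0.6]
gripper_width: 0.0854
```

Emit:
{"name": "drive_tool", "arguments": {"deltas": [[100,0.0123,0.0393,-0.005,0,0,-0.017],[100,0.0123,0.0393,-0.005,0,0,-0.017],[100,0.0123,0.0393,-0.005,0,0,-0.017],[100,0.0123,0.0393,-0.005,0,0,-0.017],[100,0.0123,0.0393,-0.005,0,0,-0.017]]}}

```text
clock: 16.48
tcp_pos: [0.6421, 0.1974, 0.1603]
tool_rot: [1.142, 1.251, -1.141]
ft_force: [0.1, 0.3, 0.1]
gripper_width: 0.0855
```

Emit:
{"name": "drive_tool", "arguments": {"deltas": [[100,0,0,0,0,0,0],[100,0,0,-0.015,0,0,0],[100,0,0,-0.015,0,0,0],[100,0,0,0,0,0,0],[100,0,0,0,0,0,0]]}}

```text
clock: 17.1
tcp_pos: [0.6418, 0.1957, 0.1293]
tool_rot: [1.142, 1.251, -1.142]
ft_force: [0.6, 1.1, -0.1]
gripper_width: 0.0855
```

```bash
python3 - <<'E'
from h import *
st(); shot('side','s9');shot('top','t9')
b=load('s9')['color'][180:320,190:350,::-1];a=load('t9')['color'][110:230,200:360,::-1]
cv2.imwrite('pics/c10.png',np.hstack([cv2.resize(b,(400,400)),cv2.resize(a,(400,400))]))
s=load('t9');P=cloud(s)
for y in range(195,245,6): print([int(v) for v in P[y,380:480:10,2]*1000])
cv2.imwrite('pics/c11.png',cv2.resize(s['color'][180:270,360:480,::-1],(800,600)))
E
```

```text
17.1 [0.6418 0.1957 0.1293] jaw 5.2 down [-0. -0. -1.] q [ 0.1   0.77 -0.81  1.5   0.59  1.13 -0.73] F [ 0.6  1.1 -0.1] w 0.0855
[-1, 0, 1, -4, 0, 15, 4, 2, 26, -3]
[31, 29, 23, 41, 0, 6, 16, 4, 11, 0]
[41, 659, 16, 39, 0, 1, 24, 0, 9, 0]
[662, 676, 678, 41, 1, -1, 21, 4, 1, 1]
[678, 681, 683, 681, 3, 0, 20, 22, 23, -2]
[690, 688, 687, 688, 0, 1, 17, 3, 1, 1]
[697, 696, 692, 690, 683, 3, 17, 3, 1, 4]
[707, 702, 696, 682, 685, 1, 19, 7, 1, 3]
[710, 705, 700, 689, 684, -2, 20, 0, 1, -3]
```

View pics/c10.png

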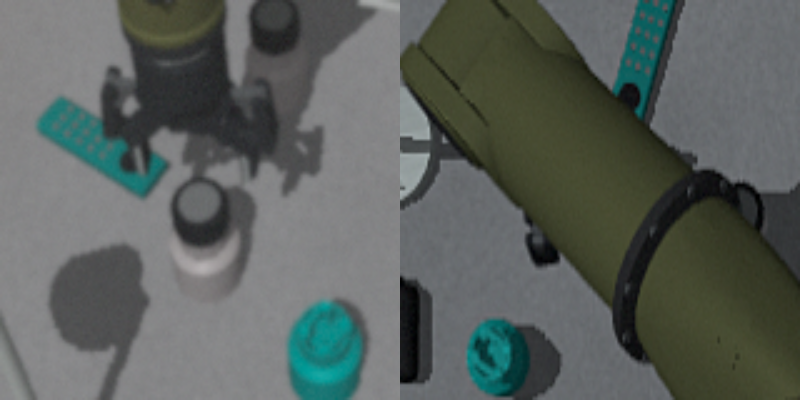

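View pics/c11.png

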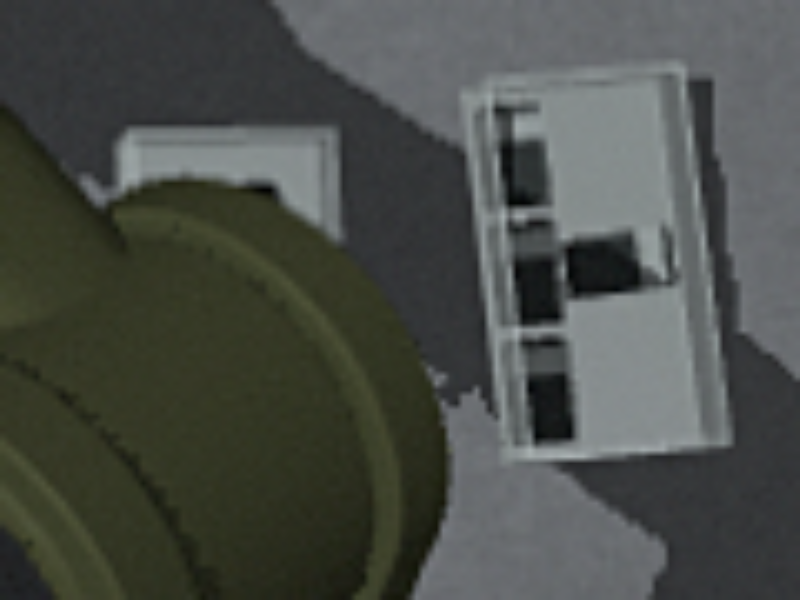

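Emit:
{"name": "drive_tool", "arguments": {"deltas": [[100,0,0.0015,-0.02,0,0,0],[100,0,0,-0.02,0,0,0],[100,0,0,-0.012,0,0,0],[100,0,0,0,0,0,0],[0,0,0,0,0,0,0]]}}

```text
clock: 17.82
tcp_pos: [0.6419, 0.1982, 0.0775]
tool_rot: [1.141, 1.252, -1.141]
ft_force: [-0.2, 0.2, -1.3]
gripper_width: 0.07
```

Emit:
{"name": "drive_tool", "arguments": {"deltas": [[0,0,0,0,0,0,0],[0,0,0,0,0,0,0],[0,0,0,0,0,0,0],[0,0,0,0,0,0,0],[0,0,0,0,0,0,0]]}}

```text
clock: 18.45
tcp_pos: [0.6422, 0.1982, 0.0783]
tool_rot: [1.142, 1.251, -1.14]
ft_force: [-0.5, 0.2, 6.7]
gripper_width: 0.0508
```

```bash
cat > g.py <<'E'
from h import *
s=bot.state(); st(); print('M',s['torque'].round(3),'F',s['ft_force'].round(2))
E
python3 g.py
```

```text
18.45 [0.6422 0.1982 0.0783] jaw 5.3 down [ 0.002  0.001 -1.   ] q [ 0.08  0.82 -0.78  1.55  0.63  1.04 -0.77] F [-0.5  0.2  6.7] w 0.0508
M [-0.006  0.122 -0.072] F [-0.49  0.17  6.71]
```

Emit:
{"name": "drive_tool", "arguments": {"deltas": [[0,0,0,0,0,0,0.1],[0,0,0,0,0,0,0.1],[0,0,0,0,0,0,0.1],[0,0,0,0,0,0,0.1],[0,0,0,0,0,0,0]]}}

```text
clock: 19.08
tcp_pos: [0.6441, 0.1953, 0.0783]
tool_rot: [0.841, 1.397, -0.841]
ft_force: [3.5, -5.3, 5.8]
gripper_width: 0.0511
```

```bash
python3 g.py
```

```text
19.07 [0.6441 0.1953 0.0783] jaw 28.0 down [ 0.004 -0.002 -1.   ] q [ 0.13  0.85 -0.87  1.54  0.71  1.09 -0.43] F [ 3.5 -5.3  5.8] w 0.0511
M [-1.015 -0.867 -0.756] F [ 3.54 -5.28  5.8 ]
```

Emit:
{"name": "drive_tool", "arguments": {"deltas": [[0,0,0,0,0,0,-0.1],[0,0,0,0,0,0,-0.1],[0,0,0,0,0,0,-0.15],[0,0,0,0,0,0,-0.15],[0,0,0,0,0,0,0]]}}

```text
clock: 19.7
tcp_pos: [0.6422, 0.1978, 0.0783]
tool_rot: [1.215, 1.204, -1.214]
ft_force: [-1.2, -1.0, 6.6]
gripper_width: 0.0507
```

```bash
python3 g.py
```

```text
19.7 [0.6422 0.1978 0.0783] jaw -0.4 down [ 0.002 -0.    -1.   ] q [ 0.07  0.81 -0.75  1.55  0.62  1.03 -0.86] F [-1.2 -1.   6.6] w 0.0507
M [-0.302  0.027 -0.008] F [-1.22 -0.96  6.61]
```

Emit:
{"name": "drive_tool", "arguments": {"deltas": [[0,0,0,0,0,0,-0.12],[0,0,0,0,0,0,-0.12],[0,0,0,0,0,0,-0.12],[0,0,0,0,0,0,-0.12],[0,0,0,0,0,0,0]]}}

```text
clock: 20.32
tcp_pos: [0.6411, 0.1982, 0.0782]
tool_rot: [1.557, 0.939, -1.557]
ft_force: [-4.9, -0.4, 9.0]
gripper_width: 0.0509
```

```bash
python3 g.py
```

```text
20.32 [0.6411 0.1982 0.0782] jaw -27.8 down [-0. -0. -1.] q [ 0.01  0.78 -0.63  1.55  0.52  0.99 -1.26] F [-4.9 -0.4  9. ] w 0.0509
M [-0.33   0.786 -0.027] F [-4.86 -0.43  8.99]
```

Emit:
{"name": "drive_tool", "arguments": {"deltas": [[0,0,0,0,0,0,-0.12],[0,0,0,0,0,0,-0.12],[0,0,0,0,0,0,-0.12],[0,0,0,0,0,0,-0.12],[0,0,0,0,0,0,0]]}}

```text
clock: 20.95
tcp_pos: [0.6407, 0.1986, 0.0783]
tool_rot: [1.874, 0.587, -1.875]
ft_force: [-4.6, -0.6, 9.6]
gripper_width: 0.0507
```

```bash
python3 g.py
```

```text
20.95 [0.6407 0.1986 0.0783] jaw -55.2 down [-0.001 -0.    -1.   ] q [-0.06  0.75 -0.5   1.55  0.42  0.95 -1.65] F [-4.6 -0.6  9.6] w 0.0507
M [-0.161  0.894  0.649] F [-4.62 -0.6   9.58]
```

Emit:
{"name": "drive_tool", "arguments": {"deltas": [[0,0,0,0,0,0,-0.12],[0,0,0,0,0,0,-0.12],[0,0,0,0,0,0,0],[0,0,0,0,0,0,0],[0,0,0,0,0,0,0]]}}

```text
clock: 21.58
tcp_pos: [0.6438, 0.2011, 0.0784]
tool_rot: [2.028, 0.381, -2.015]
ft_force: [6.6, 5.3, 1.4]
gripper_width: 0.0508
```

```bash
python3 g.py
```

```text
21.57 [0.6438 0.2011 0.0784] jaw -68.9 down [ 0.005  0.005 -1.   ] q [-0.09  0.74 -0.44  1.55  0.36  0.93 -1.85] F [6.6 5.3 1.4] w 0.0508
M [ 1.161 -1.218  0.424] F [6.58 5.33 1.4 ]
```

Emit:
{"name": "drive_tool", "arguments": {"deltas": [[0,0,0,0.002,0,0,0],[0,0,0,0.002,0,0,0],[0,0,0,0.002,0,0,0],[0,0,0,0.002,0,0,0],[0,0,0,0,0,0,0]]}}

```text
clock: 22.2
tcp_pos: [0.6427, 0.2004, 0.0846]
tool_rot: [2.024, 0.38, -2.019]
ft_force: [4.7, 4.5, -2.5]
gripper_width: 0.0507
```

```bash
python3 g.py
```

```text
22.2 [0.6427 0.2004 0.0846] jaw -68.9 down [ 0.002  0.004 -1.   ] q [-0.09  0.74 -0.44  1.54  0.36  0.94 -1.85] F [ 4.7  4.5 -2.5] w 0.0507
M [ 1.104 -1.18   0.139] F [ 4.74  4.45 -2.49]
```

Emit:
{"name": "drive_tool", "arguments": {"deltas": [[0,0,0,0.005,0,0,0],[0,0,0,0.005,0,0,0],[0,0,0,0.005,0,0,0],[0,0,0,0.005,0,0,0],[0,0,0,0,0,0,0]]}}

```text
clock: 22.82
tcp_pos: [0.6419, 0.1977, 0.1058]
tool_rot: [2.024, 0.371, -2.023]
ft_force: [0.3, -0.2, -0.8]
gripper_width: 0.0504
```

```bash
python3 g.py; python3 - <<'E'
from h import *
b=shot('side','s10')['color'][180:320,190:350,::-1]
cv2.imwrite('pics/c12.png',cv2.resize(b,(600,525)))
E
```

```text
22.82 [0.6419 0.1977 0.1058] jaw -69.2 down [ 0.001  0.    -1.   ] q [-0.08  0.71 -0.45  1.52  0.35  0.98 -1.84] F [ 0.3 -0.2 -0.8] w 0.0504
M [ 0.038  0.02  -0.066] F [ 0.31 -0.18 -0.81]
```

View pics/c12.png

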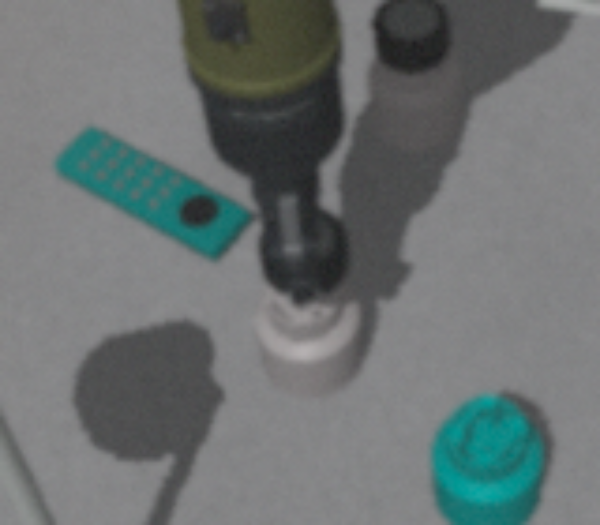

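Cap is off (crop 305,250), moving with the fingers above the open mouth (305,310). Lift to about 65 mm and hold.

Emit:
{"name": "drive_tool", "arguments": {"deltas": [[0,0,0,0.01,0,0,0],[0,0,0,0.012,0,0,0],[0,0,0,0.012,0,0,0],[0,0,0,0.008,0,0,0],[0,0,0,0,0,0,0]]}}

```text
clock: 23.5
tcp_pos: [0.6421, 0.198, 0.1483]
tool_rot: [2.025, 0.371, -2.022]
ft_force: [1.0, -1.0, -1.3]
gripper_width: 0.0502
```

Emit:
{"name": "drive_tool", "arguments": {"deltas": [[0,0,0,0,0,0,0],[0,0,0,0,0,0,0],[0,0,0,0,0,0,0],[0,0,0,0,0,0,0],[0,0,0,0,0,0,0]]}}

```text
clock: 24.12
tcp_pos: [0.6416, 0.1978, 0.1472]
tool_rot: [2.023, 0.371, -2.024]
ft_force: [-0.7, -0.1, -0.4]
gripper_width: 0.0508
```

```bash
python3 g.py; python3 - <<'E'
from h import *
s=shot('side','s11');t=shot('top','t11')
cv2.imwrite('pics/f1.png',s['color'][:,:,::-1]);cv2.imwrite('pics/f2.png',t['color'][:,:,::-1])
P=cloud(s);m=(np.hypot(P[...,0]-.642,P[...,1]-.198)<.04)&(P[...,2]>.05)&(s['z_map']>0)
c=s['color'].max(2)
q=P[m];print(np.histogram(q[:,2],np.arange(.05,.3,.01)))
E
```

```text
24.12 [0.6416 0.1978 0.1472] jaw -69.2 down [-0.  0. -1.] q [-0.08  0.67 -0.46  1.48  0.32  1.07 -1.82] F [-0.7 -0.1 -0.4] w 0.0508
M [ 0.06  -0.051 -0.011] F [-0.67 -0.12 -0.35]
(array([227,  76, 180,   0,   0,   0,   0,   0,   1,  13,  43,  79,  98,
         1,   0,   1,  29,  38,  27,  37,  43,  35,  56, 125]), array([0.05, 0.06, 0.07, 0.08, 0.09, 0.1 , 0.11, 0.12, 0.13, 0.14, 0.15,
       0.16, 0.17, 0.18, 0.19, 0.2 , 0.21, 0.22, 0.23, 0.24, 0.25, 0.26,
       0.27, 0.28, 0.29]))
```

View pics/f1.png

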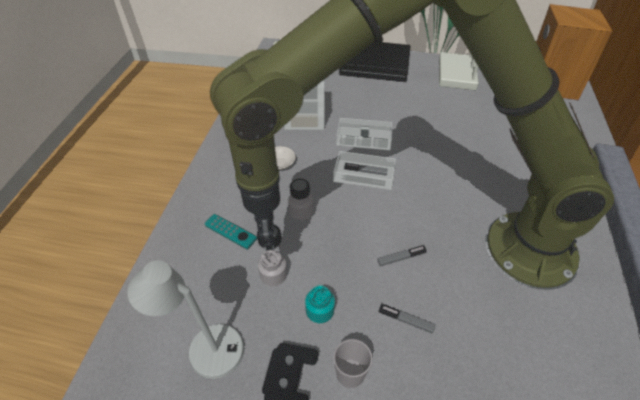

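View pics/f2.png

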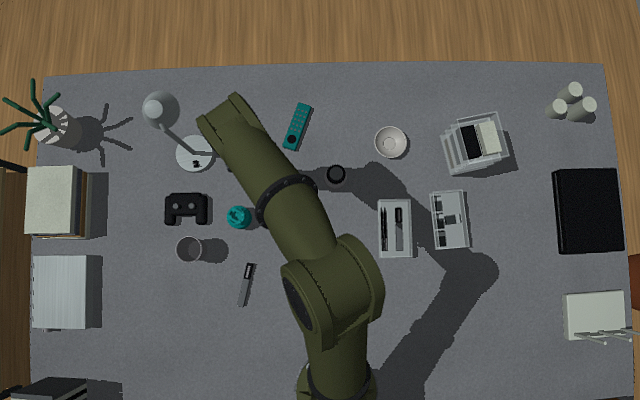

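```bash
python3 -c "
from bench import bot
print(bot.finish_job())"
```

```text
the job is handed in; nothing more can be done
None
```

The job is done and handed in at about 24 s of the 72 s allowed.

- **Marker:** I put the right-most of the three markers into the pen tier, beside the pens and released.
- **Battery:** I put the loose battery into the battery tier. It lies flat on the free floor, about as high as the batteries beside it.
- **Canister:** I opened the one at (0.64, 0.20), nearer the lamp. Anticlockwise it hit the stop at once, with about 0.75 N m of resistance. Clockwise it turned freely to its stop, and then the cap lifted straight off.

**Last checks:**
- **Cap height:** The cap is held level and still over its canister. The tool has risen 69 mm, and the depth image shows the cap top at about 0.175 m.
- **Grip:** The gripper opening is 51 mm on the 52 mm cap, and the outside forces are below 1 N.
- **Other things:** The other canister's cap is on, and by eye the remote, cup, dish and controller stand where they were.

No final check failed or disagreed. While turning against the stops, the tool was pushed about 3 mm sideways and came back once the cap was free.

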